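# Clear the plugged ball hopper

## Robot

A 7-joint arm with a two-finger parallel gripper is mounted at the origin on the work surface. World frame = base frame: x ahead of the robot, y to its left, z up, the work surface at z = 0. Lengths are in m, angles in rad, forces in N, time in s.
With the tool pointing down it reaches from about 0.4 to 0.85 m from the base axis. Payload 10.4 kg.
Tool frame: the origin (TCP) lies at the very end of the fingers, on their centre line; the grasp point (between the pads) lies 19 mm behind it; y points along the fingers, x is the direction in which the jaws open and shut, and the axes are right-handed (so a half turn about y gives the same grasp; the last joint's range is limited). The gripper opens to 87 mm and grips with 3 to 60 N. Pads are 19 mm wide; open, the fingers measure 117 mm over their backs; the gripper's body (75 mm by 190 mm) begins 51 mm behind the grasp point.
Start: joints at [1.182, 0.332, -0.065, 1.46, 0.022, 1.35, -0.088], TCP at [0.224, -0.584, 0.223] pointing down, gripper open.
Joint ranges: [-2.6, 2.6], [-0.5, 2.12], [-1.47, 1.34], [0.16, 2.42], [-1.27, 4.41], [0.06, 2.06], [-2.6, 2.6]. Speed limits (rad/s): [2.22, 2.22, 2.79, 2.79, 3.14, 3.14, 3.14].

## Interface

Orientations are given as a unit quaternion [x, y, z, w].
In Python, from bench import readout, vision, r gives the robot as it stands.
- The arm moves only by the tool arm_command, never from a script. Its argument "targets" is a list that holds one entry, the list of rows, each a list of 6 numbers: the shift along the tool's x, y, z in m, then the turn, a rotation vector about the tool's x, y, z in degrees. A call has 1 to 12 rows; each row shifts and turns the commanded pose from where the row before left it, along the tool's axes as they then stand; what a row does not reach is not made up. A row lasts 1/12 s, in which the tool goes at most 41.7 mm and 7.16 degrees, less where a joint would pass 70% of its speed; a pose out of reach is approached as far as the arm can. A call is refused whole if a number of a shift passes 0.0417 or a number of a turn 7.16, either way. A call with a gripper value outside its range is refused whole. "hand" is the opening, from 0 (shut) to 1 (fully open), set as the call begins (left out, the last holds). The fingers move at their own pace and stop on an object; "grip_force" is the grip in N (left out, the last holds). Time passes only in rows, so rows that do not move let the fingers close. It gives the time, the measured TCP pose, the force and the opening at its end, in the units of the state.
- readout.read_state(): the state, without advancing time (a new reading comes with each control period).
- vision.camera(name): name is "side" or "top" or "wrist"; returns a dict with "pixels" (420x560x3 uint8, blue, green, red), "fovy" (degrees; the focal length in pixels is half the picture's height over the tangent of half this angle, whatever the lens; pixels are square), "cx", "cy" (the principal point, pixels), "R" (3x3) and "t" (3): a world point X has camera coordinates R X + t; the wrist camera has in their place "mount" (4x4, takes a point from camera to tool coordinates, whose origin is the TCP and whose axes are the tool frame's). Camera axes: x right, y down, z forward; pixel columns grow to the right and rows downward; lengths in m; the calibration is good to about 2 mm. The wrist camera is an equidistant fisheye: a pixel r from the principal point sees the ray r / f radians off the axis. A picture is of the moment at which its call begins: read the wrist's pose just before it. There is no depth.
- r.close_job(): hands the job in, once; it reports no verdict.
The state is a dict: "time": time; "joint_positions": joint angles; "joint_vel": joint speeds; "joint_torque": joint torques, N m; "ee_pos": TCP position; "eef_rot": TCP orientation; "ft_force": force on the tool from outside, world axes, zero at the start; "torque": the same for the moment, N m; "width": finger opening in m.
Only numpy, scipy, OpenCV 4.12 (cv2) and the standard library are available. Lean on these libraries where they do the work, as an engineer would, in place of code of your own. Each camera call takes 0.05 s, during which the arm holds its last target.

## Task

A round wooden disc has plugged the mouth of the sloping hopper and is holding back the small wooden balls. Push the disc back up the slope, without lifting it out and never pressing on it with more than 20 N, until it has snapped fully home between the jaws of the sliding keeper at the top; keep it pressed home there with 12 to 20 N for half a second so that it is well seated. Then let all four balls roll out through the mouth and come to rest in the tray below. Leave the disc there and do not disturb the other things on the bench or the steel block in the tray.

Things in the scene. Friction and masses are not known exactly. Their poses are not given: they have to be found in the camera images.
- hopper: Fixed open-topped wooden hopper, 370 mm long, 204 wide, walls 26 mm off its floor. Origin on the bench under it; x points uphill along its centreline (level), y left looking uphill, z up. One plywood floor slopes 9 degrees: its surface is at z = 0.058 + 0.158 x in this frame. Inner faces: side walls at y = +-0.09, low end wall at x = -0.178
- mouth (a point): Middle of the mouth, on the floor: a gap 58 mm wide between two 10 mm posts, 26 mm high, where two walls at 45 degrees to the centreline funnel the hopper together. Uphill of it the hopper holds the disc and balls, downhill of it lies the tray
- tray (a point): Middle of the tray, on the sloped floor: the part of the hopper below the mouth, 120 mm long and 180 mm wide, empty but for the small steel block
- plug_center (a point): Centre (16 mm off the floor) of the blocking disc: plain wood, 68 mm in diameter, 32 mm high, about 80 g, flat underside on the sloped floor (waxed: friction about 0.25). It plugs the mouth from the uphill side and bulges about 15 mm through it
- seat (a point): Where the disc's centre lies when fully home in the keeper, a steel carriage at the head of the hopper; its back plate is 34 mm uphill of this point. The carriage slides uphill along the slope with 2.5 N of friction, by an unknown 6 to 46 mm, to a firm stop that cannot be seen; this point moves with it. At the stop, disc home, force climbs by about 5 N or more per mm
- jaws (a point): Mid-point between the keeper's two sprung upright rollers (10 mm thick, 56 mm clear between them), 19 mm downhill of the seat, moving with the carriage. The disc must spread them to snap in: they resist with about 7 to 11 N, more than it takes to slide the carriage, so they give way only once the carriage is at its stop; then they hold the disc
- ball1_center (a point): Centre of a wooden ball, 28 mm in diameter, 13 g, which starts in the hopper uphill of the mouth, on the left side (looking uphill); it rolls freely down the slope when nothing blocks it
- ball2_center (a point): Centre of a wooden ball, 28 mm in diameter, 13 g, which starts in the hopper uphill of the mouth, on the right side (looking uphill); it rolls freely down the slope when nothing blocks it
- ball3_center (a point): Centre of a wooden ball, 28 mm in diameter, 13 g, which starts in the hopper uphill of the mouth, on the left side (looking uphill); it rolls freely down the slope when nothing blocks it
- ball4_center (a point): Centre of a wooden ball, 28 mm in diameter, 13 g, which starts in the hopper uphill of the mouth, on the right side (looking uphill); it rolls freely down the slope when nothing blocks it
- glue: Bystander: an upright glue bottle, 56 mm across, 150 mm tall; not to be disturbed
- tin: Bystander: an upright metal tin, 74 mm across, 80 mm tall; not to be disturbed
- driver: Bystander: a screwdriver lying on the bench, about 200 mm long; not to be disturbed
- tape: Bystander: a roll of tape lying flat, 90 mm across, 24 mm high; not to be disturbed
- spanner: Bystander: a spanner lying on the bench; not to be disturbed
- offcut: Bystander: a wooden offcut lying on the bench, 140 x 45 x 22 mm; not to be disturbed
- gauge: Bystander: a small steel block, 28 x 40 x 16 mm, lying in the left low corner (seen looking uphill) of the hopper's tray; not to be disturbed

How it is judged:
By the outcome, as a careful person would: the job done as asked, in the order asked, and still so for the second after the job is handed in, with the robot touching nothing.
It also fails if it takes over 64 s, if anything falls off the work surface, if the arm or the gripper's body presses on something with over 40 N, if the wrist force passes 120 N, or if a joint passes its speed limit or range.

## Working session

There is one attempt and no reset: what is moved stays moved. The work goes in short steps, Python scripts to look and compute and a tool call to move; the robot and the scene stay as the last step left them, time stands still between calls to the robot, and variables do not carry over. Pictures are saved under pics/ and viewed, and the job is handed in when it is done.

Besides the shell and the picture viewer there is one more tool, called after "Call:" by a JSON object that holds its "method" and its "body". arm_command: Moves the arm, as the interface text tells. Its arguments: {"type":"object","properties":{"targets":{"type":"array","items":{"type":"array","items":{"type":"array","items":{"type":"number"}}}},"hand":{"type":"number"},"grip_force":{"type":"number"}},"required":["targets"]}

```bash
ls; mkdir -p pics; python3 - <<'E'
from bench import readout, vision, r
import cv2
s=readout.read_state(); print(s)
for n in ("side","top","wrist"):
    c=vision.camera(n); cv2.imwrite(f"pics/{n}0.png",c["pixels"])
    print(n,{k:v for k,v in c.items() if k!="pixels"})
E
```

```text
pics
{'time': 0.0, 'joint_positions': array([ 1.18239225,  0.33290448, -0.064716  ,  1.46092981,  0.02161232,
        1.34989669, -0.08850511]), 'joint_vel': array([-0.00053049, -0.00029694, -0.00087799, -0.00385695, -0.00097772,
        0.00058676, -0.00090566]), 'joint_torque': array([-7.21642245e-04, -6.23248672e+01,  2.41085660e-02, -3.89904284e+01,
       -6.12974307e-02,  3.96393193e-02,  2.10000726e-04]), 'ee_pos': array([ 0.22342538, -0.58329006,  0.22173911]), 'eef_rot': array([-0.58234107,  0.40114228, -0.40027404,  0.582876  ]), 'ft_force': array([-0.83779231,  0.1779648 ,  0.0462962 ]), 'torque': array([-0.02382504, -0.05681765, -0.00972156]), 'width': 0.086800927009956}
side {'fovy': 42.67565969733644, 'cx': 274.32228383813117, 'cy': 210.1439904659074, 'R': array([[-0.84347179, -0.53686062, -0.01833061],
       [-0.35317858,  0.57995109, -0.73411282],
       [ 0.40474712, -0.61272947, -0.67878005]]), 't': array([0.44944779, 0.2745444 , 1.05695126])}
top {'fovy': 51.041391025734995, 'cx': 281.55890649815933, 'cy': 207.03611444704484, 'R': array([[-0.01984113, -0.99974205, -0.01105236],
       [-0.99604288,  0.02072315, -0.08642414],
       [ 0.08663089,  0.00929387, -0.99619713]]), 't': array([-0.00835901,  0.56342343,  1.10862413])}
wrist {'fovy': 65.70646984690485, 'cx': 275.57596021530026, 'cy': 211.1470327685586, 'mount': array([[ 9.99999654e-01, -5.91867136e-04, -5.84170073e-04,
        -2.16551370e-04],
       [ 4.15671953e-04, -2.52665021e-01,  9.67553727e-01,
        -1.62145797e-01],
       [-7.20262597e-04, -9.67553635e-01, -2.52664687e-01,
         6.77485611e-02],
       [ 0.00000000e+00,  0.00000000e+00,  0.00000000e+00,
         1.00000000e+00]])}
```

View pics/top0.png

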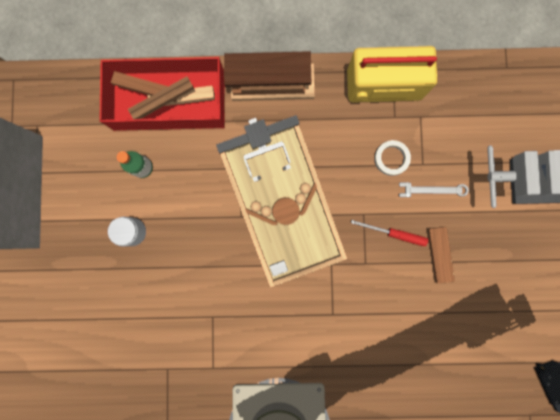

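View pics/side0.png

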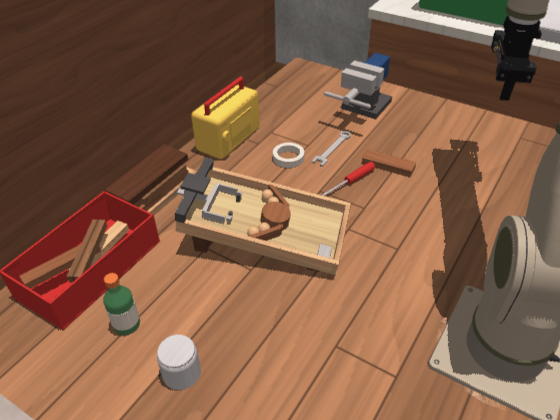

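View pics/wrist0.png

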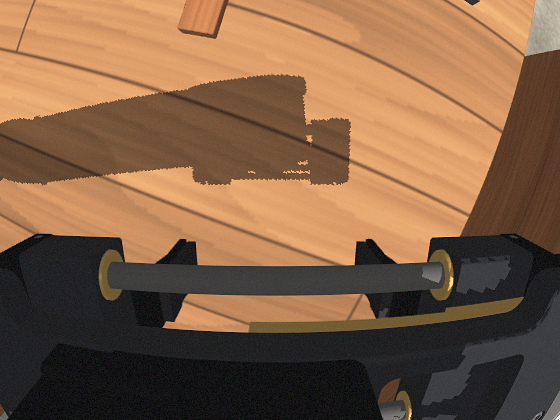

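The top view shows the hopper spanning about (221,155) to (345,258). Its head with the keeper is at (268,155), the disc at (286,211), balls beside it at (255,207) and (303,190), and the steel block at (279,269). I'll zoom in for corners.

```bash
python3 - <<'E'
import cv2
t=cv2.imread("pics/top0.png")[110:295,205:360]; cv2.imwrite("pics/topz.png",cv2.resize(t,None,fx=3.2,fy=3.2,interpolation=cv2.INTER_CUBIC))
t=cv2.imread("pics/side0.png")[150:275,165:365]; cv2.imwrite("pics/sidez.png",cv2.resize(t,None,fx=4,fy=4,interpolation=cv2.INTER_CUBIC))
E
```

```text
(no output)
```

View pics/topz.png

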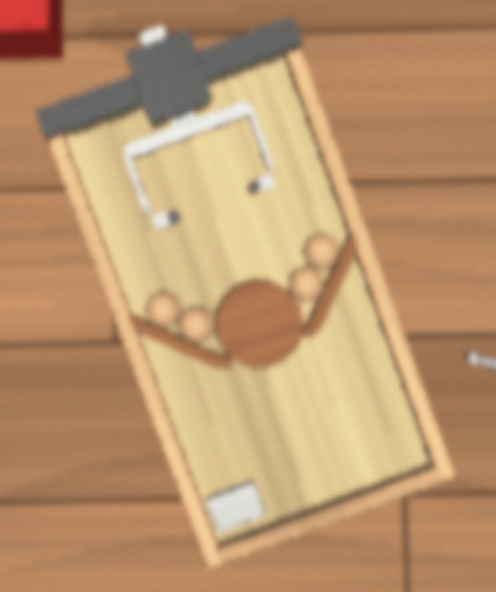

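View pics/sidez.png

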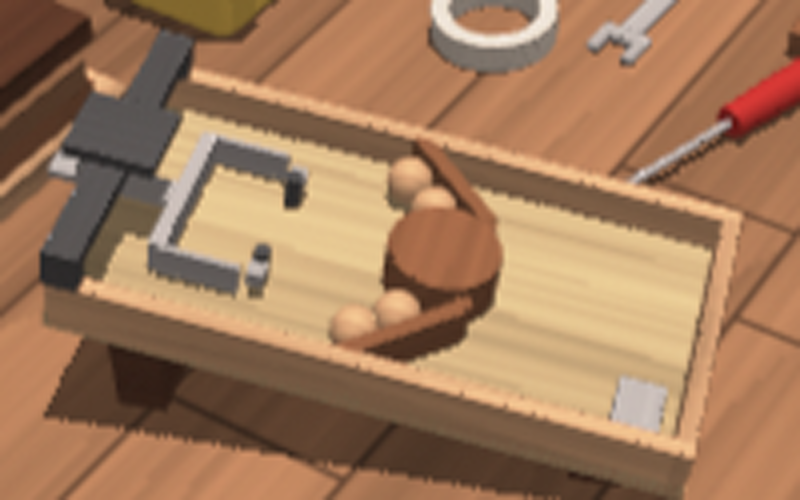

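```bash
cat > h.py <<'E'
import numpy as np, cv2
from scipy.spatial.transform import Rotation as Rn
def f(c): return c["pixels"].shape[0]/2/np.tan(np.radians(c["fovy"])/2)
def ray(c,u,v):
    R,t=np.array(c["R"]),np.array(c["t"]); d=R.T@np.array([(u-c["cx"])/f(c),(v-c["cy"])/f(c),1]); return -R.T@t,d
def proj(c,X):
    p=np.array(c["R"])@np.array(X)+c["t"]; return np.array([c["cx"]+f(c)*p[0]/p[2],c["cy"]+f(c)*p[1]/p[2]])
def onplane(c,u,v,n,d):
    o,q=ray(c,u,v); return o+q*(d-n@o)/(n@q)
E
python3 - <<'E'
from bench import readout, vision
from h import *
c=vision.camera("top"); s=vision.camera("side")
import pickle; pickle.dump((c,s),open("cams.pkl","wb"))
T=lambda u,v:(205+u/3.2,110+v/3.2); S=lambda u,v:(165+u/4,150+v/4)
# outer rim low corners
for n,(a,b) in {"lowL":((212,566),(690,460)),"lowR":((454,474),(742,213)),"disc":((258,322),(445,237)),"jawL":((167,218),(258,265)),"jawR":((260,186),(297,185)),
 "ball_a":((163,308),(354,327)),"ball_b":((196,323),(397,308)),"ball_c":((305,283),(434,205)),"ball_d":((321,248),(410,180)),"gauge":((237,506),(640,395))}.items():
    o1,d1=ray(c,*T(*a)); o2,d2=ray(s,*S(*b))
    A=np.c_[d1,-d2]; k=np.linalg.lstsq(A,o2-o1,rcond=None)[0]
    p,q=o1+k[0]*d1,o2+k[1]*d2; print(n,((p+q)/2).round(4),"gap",np.linalg.norm(p-q).round(4))
i=cv2.imread("pics/top0.png")[110:295,205:360]; cv2.imwrite("pics/topA.png",cv2.resize(i[:95],None,fx=5,fy=5,interpolation=cv2.INTER_CUBIC));cv2.imwrite("pics/topB.png",cv2.resize(i[85:],None,fx=5,fy=5,interpolation=cv2.INTER_CUBIC))
E
```

```text
lowL [0.3626 0.0098 0.045 ] gap 0.0006
lowR [ 0.4287 -0.1809  0.0476] gap 0.0027
disc [ 0.5472 -0.0309  0.0893] gap 0.0032
jawL [0.63   0.0377 0.0818] gap 0.0018
jawR [ 0.6539 -0.0343  0.0778] gap 0.002
ball_a [0.5613 0.0424 0.0714] gap 0.0024
ball_b [0.5491 0.0171 0.0713] gap 0.0026
ball_c [ 0.5783 -0.0677  0.0714] gap 0.0026
ball_d [ 0.6049 -0.0811  0.0692] gap 0.004
gauge [ 0.4074 -0.0115  0.0522] gap 0.0029
```

View pics/topA.png

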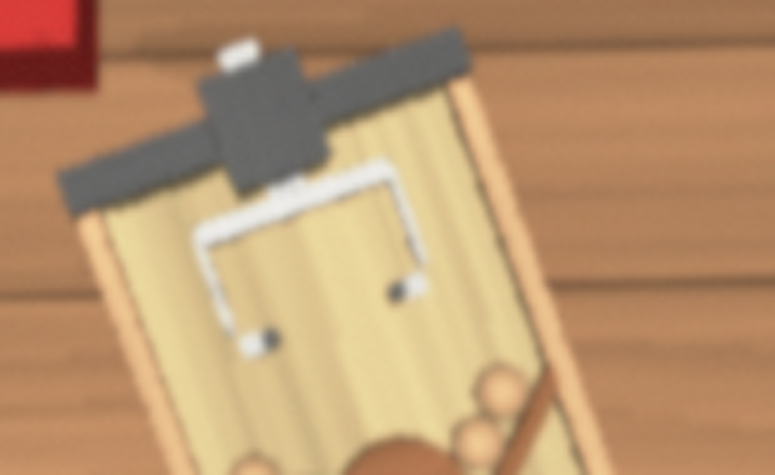

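View pics/topB.png

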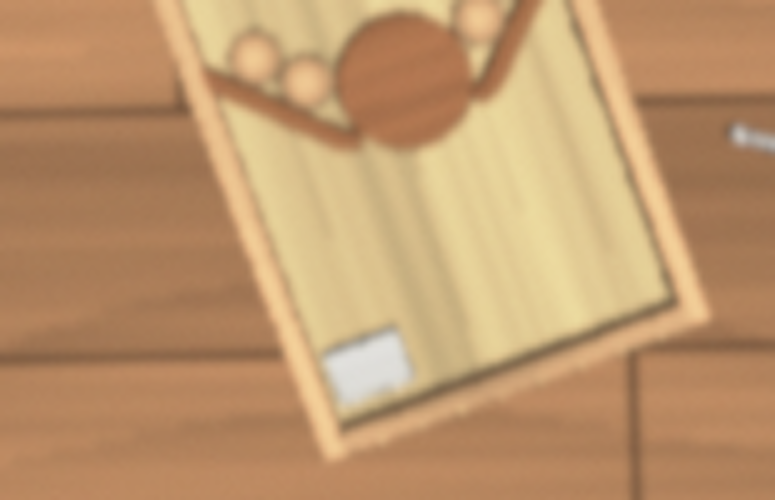

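```bash
cat > fit.py <<'E'
import pickle
from h import *
from scipy.optimize import least_squares
c,s=pickle.load(open("cams.pkl","rb"))
A=lambda u,v:(205+u/5,110+v/5); B=lambda u,v:(205+u/5,195+v/5); S=lambda u,v:(165+u/4,150+v/4)
def hop(P,cam,uv,off):  # ray -> plane parallel to floor, off above, hopper coords
    x0,y0,a=P; e=np.array([np.cos(a),np.sin(a),0]); o=np.array([x0,y0,0])
    n=np.array([0,0,1.])-0.158*e
    X=onplane(cam,*uv,n,0.058+off-0.158*e@o)
    w=X-o; return np.array([w@e,-w[0]*e[1]+w[1]*e[0],X[2]]),X
obs=[(c,B(330,460),.026,-.19,.102),(c,B(708,318),.026,-.19,-.102),(c,A(80,220),.026,None,.102),(c,A(470,80),.026,None,-.102),
 (s,S(690,460),.026,-.19,.102),(s,S(742,213),.026,-.19,-.102),(c,B(152,0),.026,None,.102),(c,B(605,40),.026,None,-.102),
 (s,S(45,300),.026,None,.102),(s,S(190,68),.026,None,-.102)]
def res(P):
    out=[]
    for cam,uv,off,x,y in obs:
        p,_=hop(P,cam,uv,off); out.append(p[1]-y)
        if x is not None: out.append(p[0]-x)
    return out
F=least_squares(res,[.55,-.03,.33],loss="soft_l1",f_scale=.002); P=F.x
if __name__=="__main__":
    print(P,np.degrees(P[2]),(np.array(F.fun)*1e3).round(1))
    for n,cam,uv,off in [("disc top",c,B(403,80),.0324),("disc s",s,S(445,237),.0324),("rollL",c,A(270,340),.03),("rollR",c,A(398,292),.03),("postL",c,B(350,138),.026),("postR",c,B(484,92),.026),
      ("back mid",c,A(295,205),.03),("ballA",c,B(255,57),.014),("ballB",c,B(306,80),.014),("ballC",c,B(478,20),.014),("ballD",c,A(501,390),.014),("gauge",c,B(370,365),.016)]:
        h,X=hop(P,cam,uv,off); print(n,h.round(4),X.round(4))
E
python3 fit.py
```

```text
[ 0.57399855 -0.01927974  0.33300124] 19.07956571704768 [-5.4  0.  -1.3  0.8 -4.6 -1.   2.5 -0.6  3.2 -1.9 -2.5  0.3 13.4  3.3]
disc top [-0.0282 -0.0016  0.0859] [ 0.5479 -0.03    0.0859]
disc s [-0.0298 -0.0062  0.0857] [ 0.5479 -0.0348  0.0857]
rollL [0.0684 0.0314 0.0988] [0.6283 0.0327 0.0988]
rollR [ 0.0689 -0.0349  0.0989] [ 0.6505 -0.0297  0.0989]
postL [-0.0452  0.0324  0.0769] [ 0.5207 -0.0035  0.0769]
postR [-0.0468 -0.0371  0.0766] [ 0.5419 -0.0696  0.0766]
back mid [ 0.1245 -0.0025  0.1077] [0.6925 0.0191 0.1077]
ballA [0.0087 0.0626 0.0734] [0.5618 0.0427 0.0734]
ballB [-0.0104  0.0429  0.0704] [0.5501 0.0179 0.0704]
ballC [-0.0119 -0.0471  0.0701] [ 0.5781 -0.0677  0.0701]
ballD [ 0.0094 -0.0671  0.0735] [ 0.6049 -0.0796  0.0735]
gauge [-0.1533  0.0621  0.0498] [ 0.4088 -0.0107  0.0498]
```

```bash
cat > plan.py <<'E'
from bench import readout
from h import *
a=np.radians(19.08); s9=np.arctan(.158)
e=np.array([np.cos(a),np.sin(a),0]); L=np.array([-np.sin(a),np.cos(a),0]); Z=np.array([0,0,1.])
up=e*np.cos(s9)+Z*np.sin(s9); n=-e*np.sin(s9)+Z*np.cos(s9)
O=np.array([.5746,-.0210,0])
def world(x,y,h): # hopper level x, y, height h normal to floor
    return O+x*e+y*L+Z*(.058+.158*x)+n*h
Rup=np.c_[-L,-n,up]; Rdn=np.c_[L,-n,-up]
def st():
    S=readout.read_state(); p=np.array(S["ee_pos"]); R=Rn.from_quat(S["eef_rot"]).as_matrix()
    w=p-O; hx=w@e; fl=.058+.158*hx
    h=(p[2]-fl)*np.cos(s9); F=np.array(S["ft_force"])
    sx=hx+np.sin(s9)*h  # hopper x of foot of normal
    print("t",round(S["time"],2),"tcp",p.round(4),"foot x %.4f y %.4f h %.4f"%(sx,w@L,h),"width",round(S["width"],4),"F up/L/n",(F@up).round(2),(F@L).round(2),(F@n).round(2))
    return S,p,R
def go(R,p,x,y,h,Rt):
    print(" shift tool mm",(R.T@(world(x,y,h)-p)*1e3).round(1)," turn deg",np.degrees(Rn.from_matrix(R.T@Rt).as_rotvec()).round(2))
E
python3 - <<'E'
from plan import *
S,p,R=st(); print(R.round(3))
for Rt in(Rup,Rdn):
    go(R,p,-.1,0,.1,Rt); print((Rt.T@(world(-.1,0,.12)-p)*1e3).round(1))
E
```

```text
t 0.25 tcp [ 0.2235 -0.5835  0.2222] foot x -0.4778 y -0.4169 h 0.2427 width 0.0872 F up/L/n -0.67 0.0 -0.81
[[ 0.358 -0.     0.934]
 [-0.934  0.     0.358]
 [-0.001 -1.    -0.   ]]
 shift tool mm [-403.5   81.5  413.5]  turn deg [ 8.98  1.87 -0.18]
[-416.9  122.7  382.5]
 shift tool mm [-403.5   81.5  413.5]  turn deg [  -0.28 -177.58  -13.94]
[ 416.9  122.7 -382.5]
```

Call:
{"method": "arm_command", "body": {"targets": [[[0, 0, 0, 4.5, 0.95, -0.1], [0, 0, 0, 4.5, 0.95, -0.1], [-0.026, 0, 0.024, 0, 0, 0], [-0.026, 0, 0.024, 0, 0, 0], [-0.026, 0, 0.024, 0, 0, 0], [-0.026, 0, 0.024, 0, 0, 0], [-0.026, 0, 0.024, 0, 0, 0], [-0.026, 0, 0.024, 0, 0, 0], [-0.026, 0, 0.024, 0, 0, 0], [-0.026, 0, 0.024, 0, 0, 0], [-0.026, 0, 0.024, 0, 0, 0], [-0.026, 0, 0.024, 0, 0, 0]]], "hand": 0.18}}

```text
time: 1.25
ee_pos: [0.3631, -0.2588, 0.2601]
eef_rot: [-0.529, 0.376, -0.442, 0.619]
ft_force: [1.0, -0.1, 0.7]
width: 0.0187
```

Call:
{"method": "arm_command", "body": {"targets": [[[-0.026, 0, 0.024, 0, 0, 0], [-0.026, 0, 0.024, 0, 0, 0], [-0.026, 0, 0.024, 0, 0, 0], [-0.026, 0, 0.024, 0, 0, 0], [-0.026, 0, 0.024, 0, 0, 0], [-0.026, 0, 0.02, 0, 0, 0], [0, 0, 0, 0, 0, 0], [0, 0, 0, 0, 0, 0]]]}}

```text
time: 1.92
ee_pos: [0.4428, -0.0664, 0.2819]
eef_rot: [-0.53, 0.375, -0.441, 0.62]
ft_force: [-0.8, -1.1, 0.1]
width: 0.0159
```

```bash
python3 - <<'E'
from plan import *
from bench import vision
S,p,R=st(); print(S["joint_positions"].round(2))
go(R,p,-.1,0,.05,Rup)
c=vision.camera("wrist"); cv2.imwrite("pics/w1.png",c["pixels"])
c=vision.camera("top"); cv2.imwrite("pics/t1.png",c["pixels"])
E
```

```text
t 1.92 tcp [ 0.4428 -0.0664  0.2819] foot x -0.1015 y 0.0002 h 0.2429 width 0.0159 F up/L/n -1.09 -0.79 0.27
[ 0.84 -0.2  -0.63  1.88 -0.2   1.29 -0.98]
 shift tool mm [-1.000e-01  1.929e+02  1.400e+00]  turn deg [-0.03  0.19  0.08]
```

View pics/w1.png

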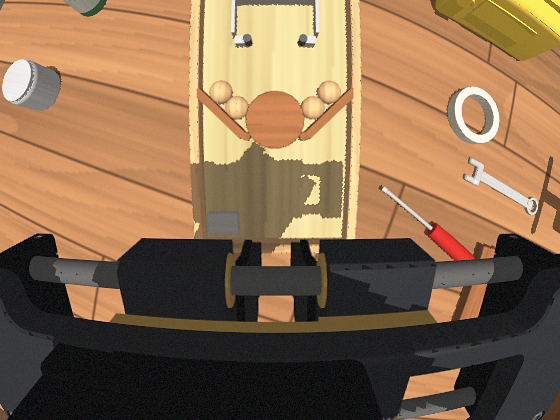

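The wrist view shows the disc centred at (274,119), the jaws' midpoint at about (275,40) and the fingers straddling column 275, so the tool is on the centreline. The tray below is clear apart from the block at (223,222).

Call:
{"method": "arm_command", "body": {"targets": [[[0, 0.03, 0, 0, 0, 0], [0, 0.03, 0, 0, 0, 0], [0, 0.03, 0, 0, 0, 0], [0, 0.03, 0, 0, 0, 0], [0, 0.03, 0, 0, 0, 0], [0, 0.03, 0, 0, 0, 0], [0, 0.013, 0, 0, 0, 0], [0, 0, 0, 0, 0, 0], [0, 0, 0, 0, 0, 0]]]}}

```text
time: 2.77
ee_pos: [0.4705, -0.059, 0.0906]
eef_rot: [-0.529, 0.378, -0.441, 0.619]
ft_force: [0.4, -0.4, -0.1]
width: 0.0155
```

```bash
python3 - <<'E'
from plan import *
from bench import vision
S,p,R=st(); 
go(R,p,-.1,0,.007,Rup)
c=vision.camera("wrist"); cv2.imwrite("pics/w2.png",c["pixels"])
c=vision.camera("side"); i=c["pixels"][120:320,140:420]; cv2.imwrite("pics/s2.png",cv2.resize(i,None,fx=2.8,fy=2.8,interpolation=cv2.INTER_CUBIC))
E
```

```text
t 2.77 tcp [ 0.4705 -0.059   0.0906] foot x -0.1031 y -0.0019 h 0.0495 width 0.0155 F up/L/n 0.24 -0.48 -0.12
 shift tool mm [-1.9 42.5  3.2]  turn deg [ 0.05 -0.12 -0.01]
```

View pics/w2.png

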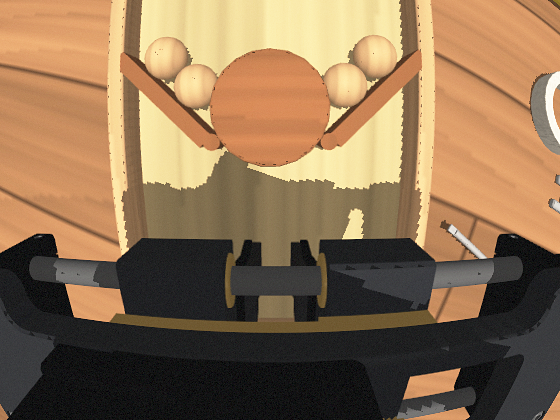

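View pics/s2.png

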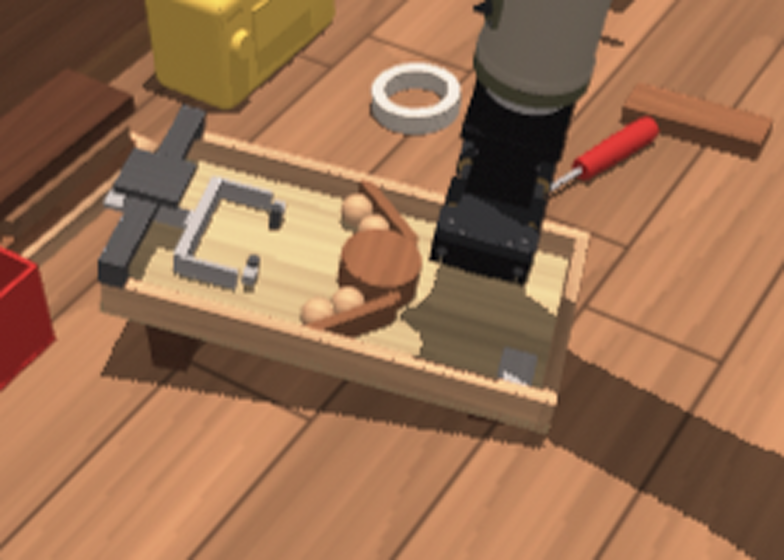

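The disc at (270,107) and the posts' midpoint (270,143) lie about 5 px (3 mm) left of the tool's column 275.6, so I shift left 3 mm as I go down.

Call:
{"method": "arm_command", "body": {"targets": [[[-0.003, 0.01, 0.002, 0, 0, 0], [0, 0.012, 0, 0, 0, 0], [0, 0.01, 0, 0, 0, 0], [0, 0.005, 0, 0, 0, 0], [0, 0.003, 0, 0, 0, 0], [0, 0.002, 0, 0, 0, 0], [0, 0, 0, 0, 0, 0], [0, 0, 0, 0, 0, 0]]]}}

```text
time: 3.53
ee_pos: [0.4785, -0.0527, 0.0502]
eef_rot: [-0.529, 0.376, -0.442, 0.619]
ft_force: [0.2, -0.7, -0.7]
width: 0.0156
```

```bash
python3 - <<'E'
from plan import *
from bench import vision
S,p,R=st(); 
go(R,p,-.1,0.001,.007,Rup)
c=vision.camera("wrist"); cv2.imwrite("pics/w3.png",c["pixels"])
c=vision.camera("side"); i=c["pixels"][120:320,140:420]; cv2.imwrite("pics/s3.png",cv2.resize(i,None,fx=2.8,fy=2.8,interpolation=cv2.INTER_CUBIC))
E
```

```text
t 3.53 tcp [ 0.4785 -0.0527  0.0502] foot x -0.0999 y 0.0014 h 0.0081 width 0.0156 F up/L/n -0.09 -0.7 -0.65
 shift tool mm [ 0.4  1.1 -0.1]  turn deg [-0.04 -0.02  0.08]
```

View pics/w3.png

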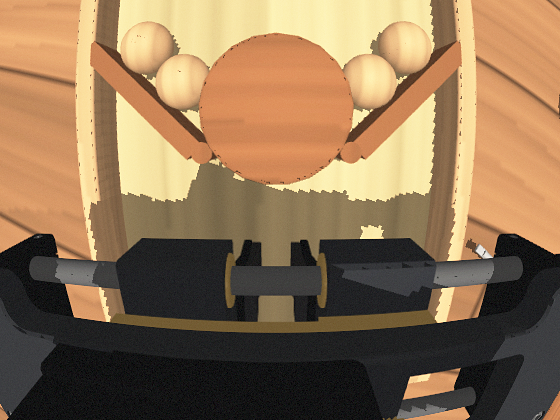

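View pics/s3.png

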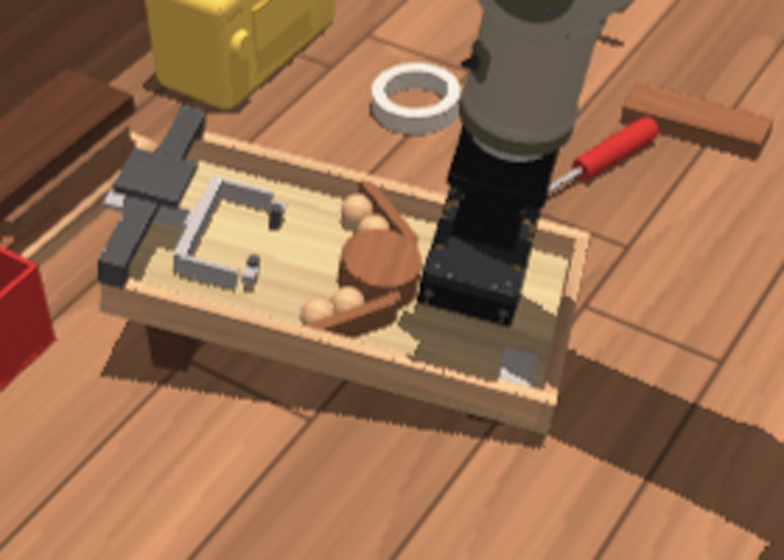

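The disc (276,109), the posts' midpoint (276,152) and the fingers now line up. I'll begin the push.

Call:
{"method": "arm_command", "body": {"targets": [[[0, 0, 0.005, 0, 0, 0], [0, 0, 0.006, 0, 0, 0], [0, 0, 0.006, 0, 0, 0], [0, 0, 0.004, 0, 0, 0], [0, 0, 0.002, 0, 0, 0], [0, 0, 0.002, 0, 0, 0], [0, 0, 0.002, 0, 0, 0], [0, 0, 0.002, 0, 0, 0], [0, 0, 0.002, 0, 0, 0], [0, 0, 0.002, 0, 0, 0], [0, 0, 0.002, 0, 0, 0], [0, 0, 0, 0, 0, 0]]]}}

```text
time: 4.63
ee_pos: [0.5113, -0.0412, 0.0554]
eef_rot: [-0.529, 0.376, -0.442, 0.619]
ft_force: [-0.1, -0.6, 0.3]
width: 0.0159
```

```bash
python3 - <<'E'
from plan import *
from bench import vision
S,p,R=st(); 
go(R,p,-.06,0.001,.007,Rup)
c=vision.camera("wrist"); cv2.imwrite("pics/w4.png",c["pixels"])
E
```

```text
t 4.63 tcp [ 0.5113 -0.0412  0.0554] foot x -0.0652 y 0.0016 h 0.0078 width 0.0159 F up/L/n -0.28 -0.53 0.37
 shift tool mm [0.6 0.8 5.3]  turn deg [-0.04 -0.01  0.06]
```

View pics/w4.png

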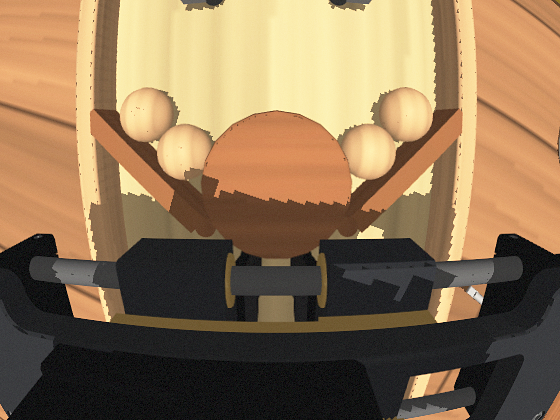

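The disc (277,185) and posts (278,230) haven't moved relative to each other yet, so there is no contact so far. I continue gently.

Call:
{"method": "arm_command", "body": {"targets": [[[0, 0, 0.002, 0, 0, 0], [0, 0, 0.002, 0, 0, 0], [0, 0, 0.002, 0, 0, 0], [0, 0, 0.002, 0, 0, 0], [0, 0, 0.002, 0, 0, 0], [0, 0, 0.002, 0, 0, 0]]]}}

```text
time: 5.18
ee_pos: [0.5224, -0.0374, 0.0572]
eef_rot: [-0.529, 0.377, -0.442, 0.619]
ft_force: [-1.0, 0.5, 0.3]
width: 0.0153
```

Call:
{"method": "arm_command", "body": {"targets": [[[0, 0, 0.002, 0, 0, 0], [0, 0, 0.002, 0, 0, 0], [0, 0, 0.002, 0, 0, 0], [0, 0, 0.002, 0, 0, 0]]]}}

```text
time: 5.52
ee_pos: [0.5298, -0.0348, 0.0585]
eef_rot: [-0.529, 0.377, -0.442, 0.619]
ft_force: [-0.1, -0.9, 0.1]
width: 0.0156
```

```bash
python3 - <<'E'
from plan import *
from bench import vision
S,p,R=st(); 
c=vision.camera("wrist"); cv2.imwrite("pics/w5.png",c["pixels"])
E
```

```text
t 5.52 tcp [ 0.5298 -0.0348  0.0585] foot x -0.0456 y 0.0016 h 0.0078 width 0.0156 F up/L/n -0.35 -0.88 0.14
```

View pics/w5.png

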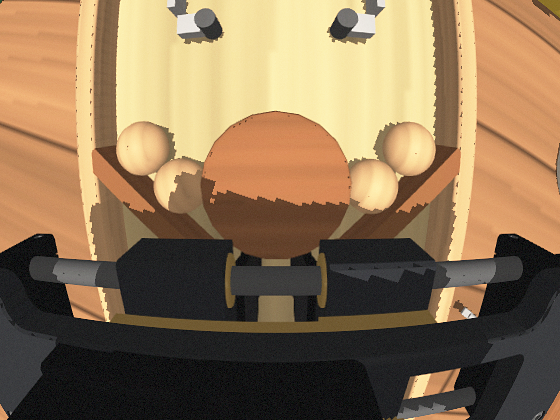

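The disc stays at (277,185) in the wrist view while the posts drop back, so it is moving with the fingers and centred. The rollers are at (207,22) and (347,22), and the balls sit beside the disc.

Call:
{"method": "arm_command", "body": {"targets": [[[0, 0, 0.003, 0, 0, 0], [0, 0, 0.004, 0, 0, 0], [0, 0, 0.004, 0, 0, 0], [0, 0, 0.004, 0, 0, 0], [0, 0, 0.004, 0, 0, 0], [0, 0, 0.004, 0, 0, 0], [0, 0, 0.003, 0, 0, 0], [0, 0, 0.002, 0, 0, 0]]]}}

```text
time: 6.23
ee_pos: [0.5562, -0.0256, 0.0629]
eef_rot: [-0.529, 0.377, -0.441, 0.619]
ft_force: [-0.8, -0.5, 0.5]
width: 0.0156
```

```bash
python3 - <<'E'
from plan import *
from bench import vision
S,p,R=st(); 
c=vision.camera("wrist"); cv2.imwrite("pics/w6.png",c["pixels"])
E
```

```text
t 6.23 tcp [ 0.5562 -0.0256  0.0629] foot x -0.0177 y 0.0017 h 0.0078 width 0.0156 F up/L/n -0.81 -0.24 0.61
```

View pics/w6.png

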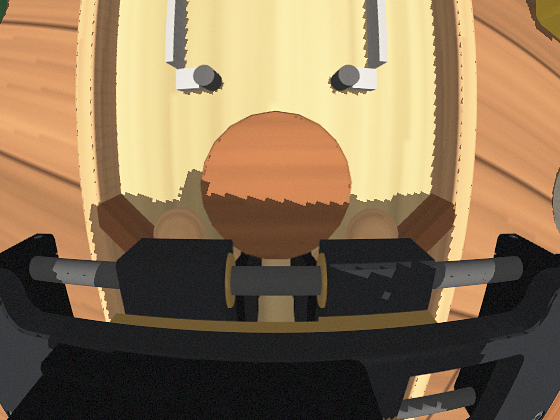

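The disc is past the balls, which are dropping in behind it at (180,222) and (372,222). It is centred on the rollers at (205,76) and (348,76).

Call:
{"method": "arm_command", "body": {"targets": [[[0, 0, 0.003, 0, 0, 0], [0, 0, 0.004, 0, 0, 0], [0, 0, 0.004, 0, 0, 0], [0, 0, 0.004, 0, 0, 0], [0, 0, 0.004, 0, 0, 0], [0, 0, 0.003, 0, 0, 0], [0, 0, 0.002, 0, 0, 0], [0, 0, 0.001, 0, 0, 0]]]}}

```text
time: 6.95
ee_pos: [0.5794, -0.0176, 0.0668]
eef_rot: [-0.529, 0.377, -0.442, 0.619]
ft_force: [-0.7, -1.1, -0.3]
width: 0.0156
```

Call:
{"method": "arm_command", "body": {"targets": [[[0, 0, 0.001, 0, 0, 0], [0, 0, 0.001, 0, 0, 0], [0, 0, 0.001, 0, 0, 0], [0, 0, 0.001, 0, 0, 0], [0, 0, 0.001, 0, 0, 0], [0, 0, 0.001, 0, 0, 0]]]}}

```text
time: 7.45
ee_pos: [0.5848, -0.0159, 0.0677]
eef_rot: [-0.529, 0.377, -0.442, 0.619]
ft_force: [1.1, -0.9, -0.9]
width: 0.0155
```

```bash
python3 - <<'E'
from plan import *
from bench import vision
S,p,R=st(); 
c=vision.camera("wrist"); cv2.imwrite("pics/w7.png",c["pixels"])
E
```

```text
t 7.45 tcp [ 0.5848 -0.0159  0.0677] foot x 0.0125 y 0.0015 h 0.0078 width 0.0155 F up/L/n 0.6 -1.22 -0.99
```

View pics/w7.png

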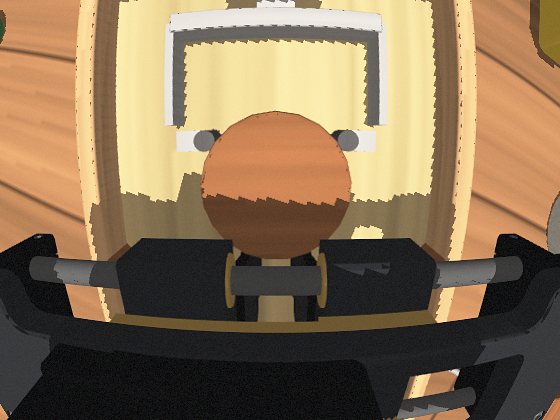

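The rollers (205,140) and (347,140) are just meeting the disc's front, symmetrically. Next the carriage should slide.

Call:
{"method": "arm_command", "body": {"targets": [[[0, 0, 0.001, 0, 0, 0], [0, 0, 0.001, 0, 0, 0], [0, 0, 0.001, 0, 0, 0], [0, 0, 0.001, 0, 0, 0], [0, 0, 0.001, 0, 0, 0], [0, 0, 0.001, 0, 0, 0]]]}}

```text
time: 8.0
ee_pos: [0.59, -0.0141, 0.0684]
eef_rot: [-0.529, 0.377, -0.441, 0.619]
ft_force: [-3.3, -1.5, -0.4]
width: 0.0158
```

Call:
{"method": "arm_command", "body": {"targets": [[[0, 0, 0.001, 0, 0, 0], [0, 0, 0.001, 0, 0, 0], [0, 0, 0.001, 0, 0, 0], [0, 0, 0.001, 0, 0, 0]]]}}

```text
time: 8.33
ee_pos: [0.5941, -0.0127, 0.0692]
eef_rot: [-0.529, 0.377, -0.442, 0.619]
ft_force: [-3.4, -1.8, -0.8]
width: 0.0155
```

Call:
{"method": "arm_command", "body": {"targets": [[[0, 0, 0.001, 0, 0, 0], [0, 0, 0.001, 0, 0, 0], [0, 0, 0.001, 0, 0, 0], [0, 0, 0.001, 0, 0, 0]]]}}

```text
time: 8.67
ee_pos: [0.5978, -0.0113, 0.0699]
eef_rot: [-0.529, 0.377, -0.442, 0.619]
ft_force: [-4.1, -1.7, -0.9]
width: 0.0159
```

```bash
python3 - <<'E'
from plan import *
from bench import vision
S,p,R=st(); 
c=vision.camera("wrist"); cv2.imwrite("pics/w8.png",c["pixels"])
E
```

```text
t 8.67 tcp [ 0.5978 -0.0113  0.0699] foot x 0.0263 y 0.0016 h 0.0078 width 0.0159 F up/L/n -4.52 -0.3 -0.16
```

View pics/w8.png

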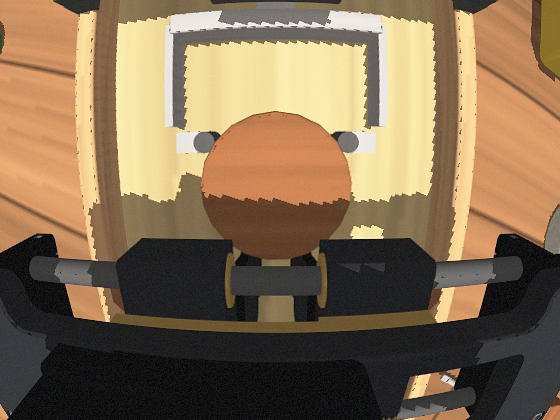

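The rollers stay at row 142 relative to the disc while the bridge comes into view at the top, so the carriage is sliding at about 4 N.

Call:
{"method": "arm_command", "body": {"targets": [[[0, 0, 0.001, 0, 0, 0], [0, 0, 0.001, 0, 0, 0], [0, 0, 0.001, 0, 0, 0], [0, 0, 0.001, 0, 0, 0]]]}}

```text
time: 9.05
ee_pos: [0.6016, -0.01, 0.0705]
eef_rot: [-0.529, 0.377, -0.442, 0.619]
ft_force: [-3.5, -1.5, -1.4]
width: 0.0159
```

Call:
{"method": "arm_command", "body": {"targets": [[[0, 0, 0.001, 0, 0, 0], [0, 0, 0.001, 0, 0, 0], [0, 0, 0.001, 0, 0, 0], [0, 0, 0.001, 0, 0, 0]]]}}

```text
time: 9.38
ee_pos: [0.6053, -0.0087, 0.0711]
eef_rot: [-0.529, 0.377, -0.442, 0.619]
ft_force: [-3.8, -1.3, -0.4]
width: 0.0154
```

Call:
{"method": "arm_command", "body": {"targets": [[[0, 0, 0.001, 0, 0, 0], [0, 0, 0.001, 0, 0, 0], [0, 0, 0.001, 0, 0, 0], [0, 0, 0.001, 0, 0, 0]]]}}

```text
time: 9.72
ee_pos: [0.6082, -0.0077, 0.0714]
eef_rot: [-0.53, 0.377, -0.441, 0.619]
ft_force: [-9.8, -3.7, 4.1]
width: 0.0156
```

Call:
{"method": "arm_command", "body": {"targets": [[[0, 0, 0.001, 0, 0, 0], [0, 0, 0.001, 0, 0, 0], [0, 0, 0.001, 0, 0, 0], [0, 0, 0.001, 0, 0, 0]]]}}

```text
time: 10.05
ee_pos: [0.6112, -0.0068, 0.0718]
eef_rot: [-0.53, 0.378, -0.441, 0.618]
ft_force: [-12.2, -3.4, 3.6]
width: 0.016
```

```bash
python3 - <<'E'
from plan import *
from bench import vision
S,p,R=st(); 
c=vision.camera("wrist"); cv2.imwrite("pics/w9.png",c["pixels"])
E
```

```text
t 10.05 tcp [ 0.6112 -0.0068  0.0718] foot x 0.0404 y 0.0014 h 0.0075 width 0.016 F up/L/n -11.96 0.77 5.52
```

View pics/w9.png

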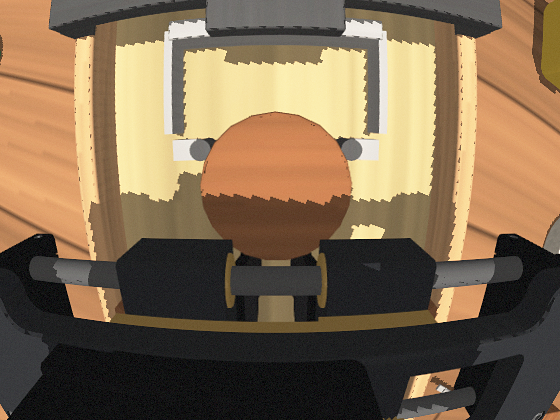

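The carriage is at its stop. The rollers are spreading (200 and 352, now at row 150) and the force is about 12 N. I'll push on in small steps.

Call:
{"method": "arm_command", "body": {"targets": [[[0, 0, 0.001, 0, 0, 0], [0, 0, 0.001, 0, 0, 0]]]}}

```text
time: 10.27
ee_pos: [0.613, -0.0062, 0.0721]
eef_rot: [-0.53, 0.378, -0.441, 0.618]
ft_force: [-11.8, -3.3, 2.7]
width: 0.0157
```

Call:
{"method": "arm_command", "body": {"targets": [[[0, 0, 0.001, 0, 0, 0], [0, 0, 0.001, 0, 0, 0]]]}}

```text
time: 10.43
ee_pos: [0.615, -0.0055, 0.0724]
eef_rot: [-0.53, 0.377, -0.441, 0.618]
ft_force: [-11.0, -4.6, 2.5]
width: 0.0152
```

```bash
python3 - <<'E'
from plan import *
from bench import vision
S,p,R=st(); go(R,p,.05,0.0015,.0075,Rup)
c=vision.camera("wrist"); cv2.imwrite("pics/w10.png",c["pixels"])
c=vision.camera("side"); i=c["pixels"][120:320,140:420]; cv2.imwrite("pics/s10.png",cv2.resize(i,None,fx=2.8,fy=2.8,interpolation=cv2.INTER_CUBIC))
E
```

```text
t 10.43 tcp [ 0.615  -0.0055  0.0724] foot x 0.0445 y 0.0015 h 0.0075 width 0.0152 F up/L/n -11.36 -0.71 4.32
 shift tool mm [-0.1 -0.   5.6]  turn deg [ 0.17 -0.04  0.06]
```

View pics/s10.png

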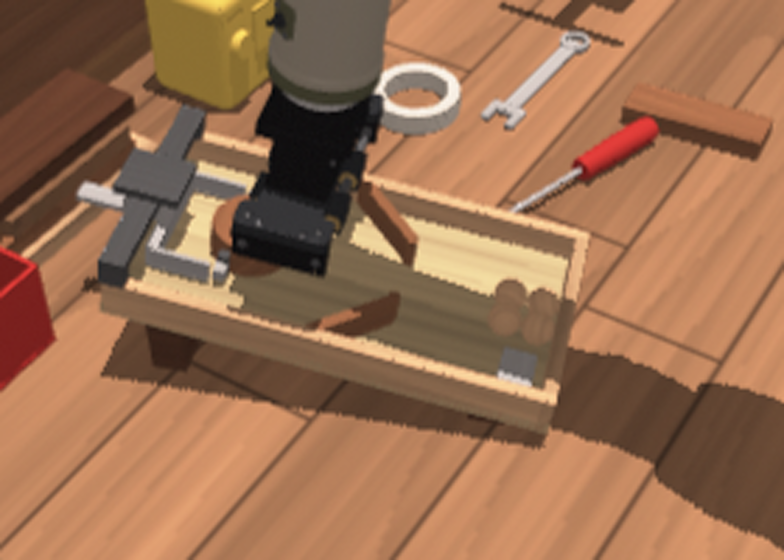

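All four balls have rolled out of the mouth and lie in the tray near (520,312), clear of the block. The disc is entering the jaws at about 11 N. I continue.

Call:
{"method": "arm_command", "body": {"targets": [[[0, 0, 0.001, 0, 0, 0], [0, 0, 0.001, 0, 0, 0], [0, 0, 0.001, 0, 0, 0]]]}}

```text
time: 10.78
ee_pos: [0.6181, -0.0044, 0.073]
eef_rot: [-0.53, 0.377, -0.441, 0.618]
ft_force: [-8.7, -2.2, 2.9]
width: 0.0158
```

Call:
{"method": "arm_command", "body": {"targets": [[[0, 0, 0.001, 0, 0, 0], [0, 0, 0.001, 0, 0, 0], [0, 0, 0.001, 0, 0, 0]]]}}

```text
time: 11.03
ee_pos: [0.6212, -0.0032, 0.0735]
eef_rot: [-0.53, 0.377, -0.441, 0.619]
ft_force: [-6.4, -2.8, 0.3]
width: 0.016
```

Call:
{"method": "arm_command", "body": {"targets": [[[0, 0, 0.001, 0, 0, 0], [0, 0, 0.001, 0, 0, 0], [0, 0, 0.001, 0, 0, 0]]]}}

```text
time: 11.28
ee_pos: [0.6244, -0.0021, 0.0741]
eef_rot: [-0.529, 0.377, -0.441, 0.619]
ft_force: [-5.4, -2.9, -0.2]
width: 0.0157
```

```bash
python3 - <<'E'
from plan import *
from bench import vision
S,p,R=st(); go(R,p,.05,0.0015,.0075,Rup)
c=vision.camera("wrist"); cv2.imwrite("pics/w11.png",c["pixels"])
E
```

```text
t 11.28 tcp [ 0.6244 -0.0021  0.0741] foot x 0.0544 y 0.0016 h 0.0076 width 0.0157 F up/L/n -6.05 -1.02 0.72
 shift tool mm [ 0.1  0.1 -4.5]  turn deg [ 0.05 -0.03  0.05]
```

View pics/w11.png

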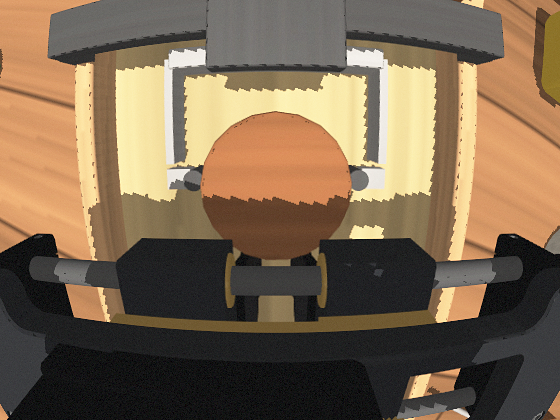

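```bash
python3 - <<'E'
from fit import *
from plan import O,e,L,s9
for a,b in [((238,192),(153,175)),((328,155),(182,110)),((75,215),(78,285)),((470,72),(190,70))]:
    o1,d1=ray(c,*A(*a)); o2,d2=ray(s,*S(*b)); k=np.linalg.lstsq(np.c_[d1,-d2],o2-o1,rcond=None)[0]
    X=(o1+k[0]*d1+o2+k[1]*d2)/2; w=X-O; x=w@e; print(X.round(3),"x %.3f y %.3f above floor %.3f"%(x,w@L,X[2]-.058-.158*x),np.linalg.norm(o1+k[0]*d1-o2-k[1]*d2).round(4))
E
```

```text
[0.695 0.045 0.126] x 0.135 y 0.023 above floor 0.047 0.0016
[0.708 0.001 0.138] x 0.133 y -0.023 above floor 0.059 0.004
[0.688 0.124 0.108] x 0.155 y 0.100 above floor 0.026 0.0035
[ 0.757 -0.068  0.101] x 0.157 y -0.104 above floor 0.018 0.002
```

The bridge starts at x = 0.133 and is at most 0.06 m above the floor; the gripper body rides at about 0.078 m, so it clears. Continuing through the snap.

Call:
{"method": "arm_command", "body": {"targets": [[[0, 0, 0.001, 0, 0, 0], [0, 0, 0.001, 0, 0, 0], [0, 0, 0.001, 0, 0, 0], [0, 0, 0.001, 0, 0, 0]]]}}

```text
time: 11.67
ee_pos: [0.6288, -0.0005, 0.0751]
eef_rot: [-0.529, 0.376, -0.442, 0.619]
ft_force: [-3.2, -1.0, -1.5]
width: 0.0155
```

Call:
{"method": "arm_command", "body": {"targets": [[[0, 0, 0.001, 0, 0, 0], [0, 0, 0.001, 0, 0, 0], [0, 0, 0.001, 0, 0, 0], [0, 0, 0.001, 0, 0, 0]]]}}

```text
time: 12.0
ee_pos: [0.6328, 0.0008, 0.0759]
eef_rot: [-0.529, 0.376, -0.442, 0.619]
ft_force: [-1.6, -1.2, -0.6]
width: 0.0155
```

Call:
{"method": "arm_command", "body": {"targets": [[[0, 0, 0.001, 0, 0, 0], [0, 0, 0.001, 0, 0, 0], [0, 0, 0.001, 0, 0, 0], [0, 0, 0.001, 0, 0, 0]]]}}

```text
time: 12.33
ee_pos: [0.6365, 0.0021, 0.0766]
eef_rot: [-0.529, 0.376, -0.442, 0.619]
ft_force: [-0.5, -0.3, -0.1]
width: 0.0157
```

```bash
python3 - <<'E'
from plan import *
from bench import vision
S,p,R=st(); go(R,p,.0745,0.0015,.0075,Rup)
c=vision.camera("wrist"); cv2.imwrite("pics/w12.png",c["pixels"])
E
```

```text
t 12.33 tcp [0.6365 0.0021 0.0766] foot x 0.0673 y 0.0016 h 0.0081 width 0.0157 F up/L/n -0.57 -0.13 0.01
 shift tool mm [0.1 0.6 7.2]  turn deg [-0.08 -0.01  0.06]
```

View pics/w12.png

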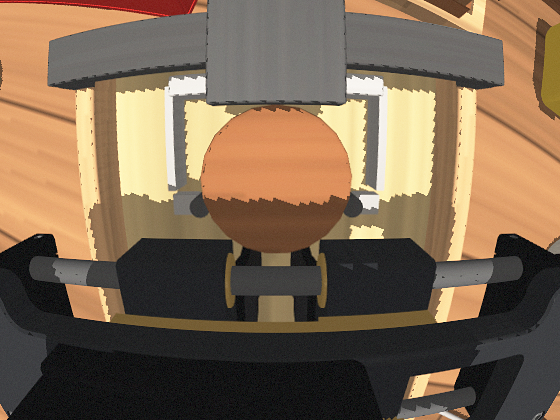

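The disc has snapped ahead slightly, to (277,179), and the rollers are now behind its centre at row 205. I follow it home gently.

Call:
{"method": "arm_command", "body": {"targets": [[[0, 0, 0.001, 0, 0, 0], [0, 0, 0.001, 0, 0, 0], [0, 0, 0.001, 0, 0, 0]]]}}

```text
time: 12.63
ee_pos: [0.639, 0.0029, 0.0769]
eef_rot: [-0.529, 0.377, -0.442, 0.619]
ft_force: [0.9, -0.1, 0.8]
width: 0.0161
```

Call:
{"method": "arm_command", "body": {"targets": [[[0, 0, 0.001, 0, 0, 0], [0, 0, 0.001, 0, 0, 0], [0, 0, 0, 0, 0, 0]]]}}

```text
time: 12.88
ee_pos: [0.6409, 0.0036, 0.0771]
eef_rot: [-0.529, 0.377, -0.442, 0.619]
ft_force: [0.3, 0.2, 0.1]
width: 0.0151
```

```bash
python3 - <<'E'
from plan import *
from bench import vision
S,p,R=st(); go(R,p,.0745,0.0015,.0075,Rup)
c=vision.camera("wrist"); cv2.imwrite("pics/w13.png",c["pixels"])
E
```

```text
t 12.88 tcp [0.6409 0.0036 0.0771] foot x 0.0719 y 0.0016 h 0.0078 width 0.0151 F up/L/n 0.36 0.08 0.04
 shift tool mm [0.1 0.3 2.6]  turn deg [-0.03 -0.02  0.05]
```

View pics/w13.png

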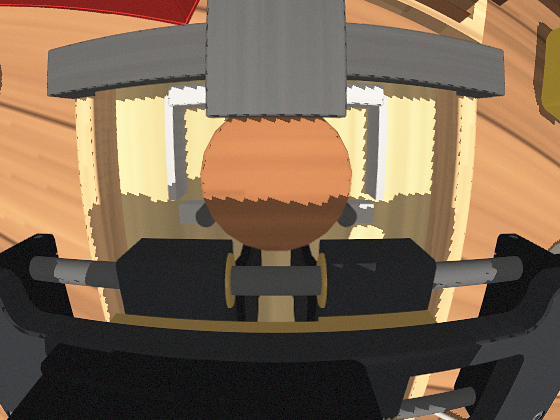

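Call:
{"method": "arm_command", "body": {"targets": [[[0, 0, 0.001, 0, 0, 0], [0, 0, 0.001, 0, 0, 0]]]}}

```text
time: 13.1
ee_pos: [0.6426, 0.0041, 0.0774]
eef_rot: [-0.529, 0.377, -0.442, 0.619]
ft_force: [0.4, 0.4, 0.4]
width: 0.0161
```

Call:
{"method": "arm_command", "body": {"targets": [[[0, 0, 0.001, 0, 0, 0], [0, 0, 0, 0, 0, 0]]]}}

```text
time: 13.27
ee_pos: [0.6437, 0.0046, 0.0776]
eef_rot: [-0.529, 0.377, -0.442, 0.619]
ft_force: [-0.6, -0.9, 0.2]
width: 0.0158
```

Call:
{"method": "arm_command", "body": {"targets": [[[0, 0, 0.001, 0, 0, 0], [0, 0, 0, 0, 0, 0]]]}}

```text
time: 13.43
ee_pos: [0.6446, 0.0049, 0.0778]
eef_rot: [-0.529, 0.377, -0.442, 0.619]
ft_force: [-0.1, -0.2, 0.0]
width: 0.0155
```

Call:
{"method": "arm_command", "body": {"targets": [[[0, 0, 0.001, 0, 0, 0], [0, 0, 0, 0, 0, 0]]]}}

```text
time: 13.6
ee_pos: [0.645, 0.0049, 0.0776]
eef_rot: [-0.529, 0.377, -0.441, 0.619]
ft_force: [-2.4, -0.2, 0.8]
width: 0.0158
```

Call:
{"method": "arm_command", "body": {"targets": [[[0, 0, 0.001, 0, 0, 0], [0, 0, 0, 0, 0, 0]]]}}

```text
time: 13.77
ee_pos: [0.6451, 0.005, 0.0774]
eef_rot: [-0.53, 0.377, -0.441, 0.618]
ft_force: [-6.6, -2.0, 3.4]
width: 0.0155
```

```bash
python3 - <<'E'
from plan import *
from bench import vision
S,p,R=st(); go(R,p,.0745,0.0015,.0075,Rup)
c=vision.camera("wrist"); cv2.imwrite("pics/w14.png",c["pixels"])
E
```

```text
t 13.77 tcp [0.6451 0.005  0.0774] foot x 0.0763 y 0.0015 h 0.0075 width 0.0155 F up/L/n -6.27 0.22 4.41
 shift tool mm [-0.  -0.  -1.8]  turn deg [ 0.14 -0.03  0.05]
```

View pics/w14.png

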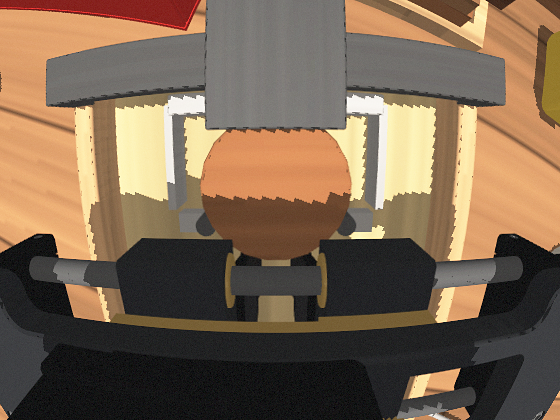

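In contact, force 6 N and rising, disc against the back plate. I build up to about 15 N in half-millimetre steps, easing the tool up slightly to cut the downward rub.

Call:
{"method": "arm_command", "body": {"targets": [[[0, -0.0003, 0.0005, 0, 0, 0], [0, 0, 0.0005, 0, 0, 0], [0, 0, 0, 0, 0, 0]]]}}

```text
time: 14.07
ee_pos: [0.6452, 0.005, 0.0774]
eef_rot: [-0.53, 0.378, -0.441, 0.618]
ft_force: [-10.2, -2.7, 3.0]
width: 0.0154
```

```bash
python3 -c "
from plan import *
st()"
```

```text
t 14.07 tcp [0.6452 0.005  0.0774] foot x 0.0763 y 0.0015 h 0.0074 width 0.0154 F up/L/n -9.87 0.79 4.62
```

Call:
{"method": "arm_command", "body": {"targets": [[[0, -0.0003, 0.0005, 0, 0, 0], [0, -0.0002, 0.0005, 0, 0, 0], [0, 0, 0, 0, 0, 0]]]}}

```text
time: 14.32
ee_pos: [0.6452, 0.0049, 0.0774]
eef_rot: [-0.531, 0.378, -0.44, 0.617]
ft_force: [-11.4, -2.1, 2.4]
width: 0.0153
```

```bash
python3 -c "
from plan import *
st()"
```

```text
t 14.32 tcp [0.6452 0.0049 0.0774] foot x 0.0763 y 0.0015 h 0.0074 width 0.0153 F up/L/n -10.91 1.74 4.15
```

Call:
{"method": "arm_command", "body": {"targets": [[[0, -0.0002, 0.0005, 0, 0, 0], [0, -0.0002, 0.0005, 0, 0, 0], [0, 0, 0, 0, 0, 0]]]}}

```text
time: 14.57
ee_pos: [0.6452, 0.0049, 0.0775]
eef_rot: [-0.532, 0.379, -0.44, 0.617]
ft_force: [-15.2, -4.4, 2.1]
width: 0.0154
```

```bash
python3 -c "
from plan import *
st()"
```

```text
t 14.57 tcp [0.6452 0.0049 0.0775] foot x 0.0764 y 0.0014 h 0.0075 width 0.0154 F up/L/n -15.3 0.79 4.52
```

Call:
{"method": "arm_command", "body": {"targets": [[[0, 0, 0, 0, 0, 0], [0, 0, 0, 0, 0, 0], [0, 0, 0, 0, 0, 0]]]}}

```text
time: 14.82
ee_pos: [0.6452, 0.005, 0.0775]
eef_rot: [-0.531, 0.379, -0.44, 0.617]
ft_force: [-14.6, -3.1, 2.5]
width: 0.0157
```

Call:
{"method": "arm_command", "body": {"targets": [[[0, 0, 0, 0, 0, 0], [0, 0, 0, 0, 0, 0], [0, 0, 0, 0, 0, 0]]]}}

```text
time: 15.07
ee_pos: [0.6452, 0.005, 0.0774]
eef_rot: [-0.531, 0.379, -0.44, 0.617]
ft_force: [-15.3, -3.7, 2.2]
width: 0.0157
```

Call:
{"method": "arm_command", "body": {"targets": [[[0, 0, 0, 0, 0, 0], [0, 0, 0, 0, 0, 0], [0, 0, 0, 0, 0, 0]]]}}

```text
time: 15.32
ee_pos: [0.6452, 0.0049, 0.0775]
eef_rot: [-0.531, 0.379, -0.44, 0.617]
ft_force: [-15.1, -3.3, 2.7]
width: 0.0155
```

Call:
{"method": "arm_command", "body": {"targets": [[[0, 0, 0, 0, 0, 0], [0, 0, 0, 0, 0, 0], [0, 0, 0, 0, 0, 0]]]}}

```text
time: 15.57
ee_pos: [0.6452, 0.005, 0.0775]
eef_rot: [-0.531, 0.379, -0.44, 0.617]
ft_force: [-14.9, -4.9, 1.4]
width: 0.0158
```

```bash
python3 - <<'E'
from plan import *
from bench import vision
S,p,R=st()
c=vision.camera("wrist"); cv2.imwrite("pics/w15.png",c["pixels"])
E
```

```text
t 15.57 tcp [0.6452 0.005  0.0775] foot x 0.0764 y 0.0015 h 0.0075 width 0.0158 F up/L/n -15.31 0.26 3.81
```

View pics/w15.png

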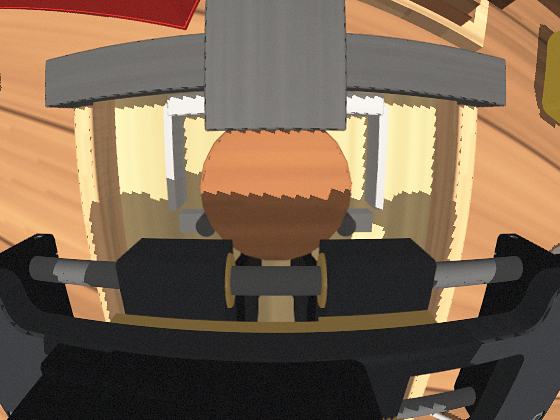

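The disc was held at about 15 N for a full second. The rollers have closed again behind it at (205,228) and (347,228), the same 143 px apart as before. I back off and lift away.

Call:
{"method": "arm_command", "body": {"targets": [[[0, 0, -0.003, 0, 0, 0], [0, 0, -0.005, 0, 0, 0], [0, 0, -0.008, 0, 0, 0], [0, 0, -0.01, 0, 0, 0], [0, 0, -0.01, 0, 0, 0], [0, -0.02, 0, 0, 0, 0], [0, -0.03, 0, 0, 0, 0], [0, -0.03, 0, 0, 0, 0], [0, -0.03, 0, 0, 0, 0], [0, -0.03, 0, 0, 0, 0], [0, -0.03, 0, 0, 0, 0], [0, 0, 0, 0, 0, 0]]]}}

```text
time: 16.62
ee_pos: [0.592, -0.0138, 0.2485]
eef_rot: [-0.528, 0.373, -0.444, 0.62]
ft_force: [0.8, 0.2, 0.2]
width: 0.0151
```

Call:
{"method": "arm_command", "body": {"targets": [[[0.03, 0, -0.025, 0, 0, 0], [0.03, 0, -0.025, 0, 0, 0], [0.03, 0, -0.025, 0, 0, 0], [0.03, 0, -0.025, 0, 0, 0], [0.03, 0, -0.025, 0, 0, 0], [0.03, 0, -0.025, 0, 0, 0], [0.03, 0, -0.025, 0, 0, 0], [0.03, 0, -0.025, 0, 0, 0], [0, 0, 0, 0, 0, 0], [0, 0, 0, 0, 0, 0], [0, 0, 0, 0, 0, 0]]]}}

```text
time: 17.53
ee_pos: [0.4819, -0.3046, 0.2109]
eef_rot: [-0.529, 0.376, -0.442, 0.619]
ft_force: [0.6, 0.8, -0.1]
width: 0.0157
```

```bash
python3 - <<'E'
from plan import *
from bench import vision
st()
c=vision.camera("top"); cv2.imwrite("pics/t20.png",c["pixels"]); i=c["pixels"][100:295,195:360]; cv2.imwrite("pics/t20z.png",cv2.resize(i,None,fx=3,fy=3,interpolation=cv2.INTER_CUBIC))
c=vision.camera("side"); cv2.imwrite("pics/s20.png",c["pixels"])
st()
E
```

```text
t 17.53 tcp [ 0.4819 -0.3046  0.2109] foot x -0.1524 y -0.2378 h 0.1791 width 0.0157 F up/L/n 0.81 0.6 -0.2
t 17.63 tcp [ 0.4825 -0.3037  0.2111] foot x -0.1515 y -0.2371 h 0.1793 width 0.0155 F up/L/n 0.53 -0.26 -0.24
```

View pics/t20z.png

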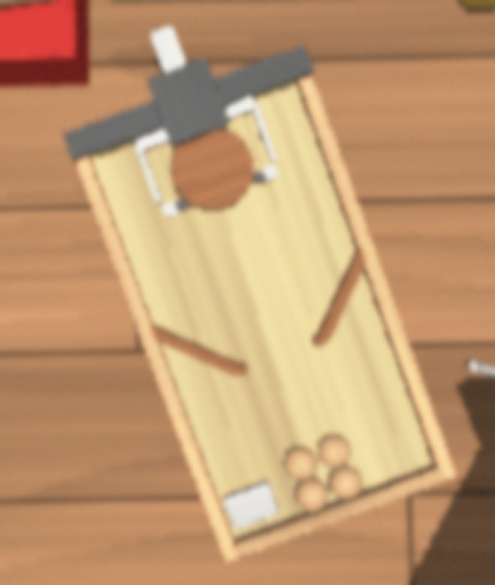

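View pics/s20.png

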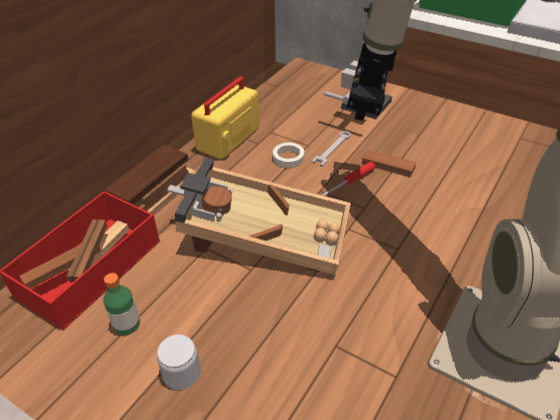

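The top view shows the disc between the jaws at (213,168), all four balls clustered against the low wall at about (322,472), and the block at (249,505). I let a second pass, then check for rest and for changes to the bystanders.

Call:
{"method": "arm_command", "body": {"targets": [[[0, 0, 0, 0, 0, 0], [0, 0, 0, 0, 0, 0], [0, 0, 0, 0, 0, 0], [0, 0, 0, 0, 0, 0], [0, 0, 0, 0, 0, 0], [0, 0, 0, 0, 0, 0], [0, 0, 0, 0, 0, 0], [0, 0, 0, 0, 0, 0], [0, 0, 0, 0, 0, 0], [0, 0, 0, 0, 0, 0], [0, 0, 0, 0, 0, 0], [0, 0, 0, 0, 0, 0]]]}}

```text
time: 18.63
ee_pos: [0.4817, -0.3052, 0.2108]
eef_rot: [-0.529, 0.377, -0.442, 0.619]
ft_force: [0.1, -0.3, -0.7]
width: 0.0158
```

```bash
python3 - <<'E'
from fit import *
from bench import vision
T=vision.camera("top"); t0=cv2.imread("pics/top0.png"); t1=cv2.imread("pics/t20.png"); t2=T["pixels"]
cv2.imwrite("pics/t21.png",t2)
print("max change last s in hopper",cv2.absdiff(t1,t2)[100:295,195:360].max())
def gauge(im):
    roi=im[255:285,262:295]; h=cv2.cvtColor(roi,cv2.COLOR_BGR2HSV); m=((h[...,1]<45)&(h[...,2]>150)).astype(np.uint8)
    M=cv2.moments(m,True); return M["m00"],262+M["m10"]/M["m00"],255+M["m01"]/M["m00"]
print(gauge(t0),gauge(t2))
for n,a,off in[("disc",(213,168),.0324),("rL",(182,207),.03),("rR",(258,178),.03)]:
    print(n,hop(P,c,(195+a[0]/3,100+a[1]/3),off)[0].round(4))
for n,(x0,x1,y0,y1) in dict(glue=(110,155,145,185),tin=(105,150,212,250),tape=(370,415,135,180),spanner=(398,470,178,202)).items():
    print(n,cv2.absdiff(t0,t2)[y0:y1,x0:x1].max())
d=(cv2.absdiff(t0,t2).max(2)>40).astype(np.uint8)*255; cv2.imwrite("pics/diff.png",d)
E
```

```text
max change last s in hopper 26
(177.0, 278.24858757062145, 267.954802259887) (179.0, 278.2178770949721, 267.99441340782124)
disc [ 0.1113 -0.0028  0.108 ]
rL [0.0912 0.0314 0.1024]
rR [ 0.0921 -0.0342  0.1026]
glue 13
tin 14
tape 14
spanner 14
```

View pics/diff.png

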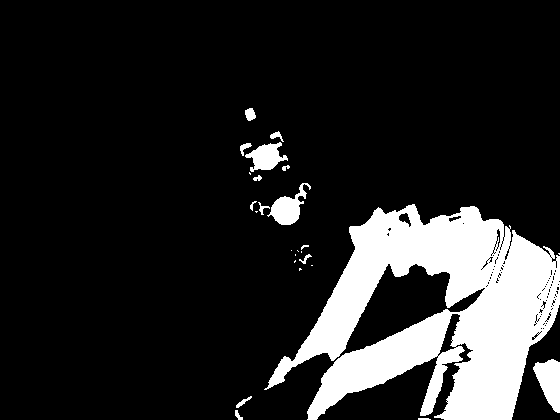

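The disc sits 19.6 mm uphill of the rollers (19 mm nominal). The block and bystanders haven't moved and nothing in the hopper is moving, so I hand in.

```bash
python3 -c "
from bench import r
print(r.close_job())"
```

```text
the job is handed in; nothing more can be done
None
```

The disc is seated in the keeper, all four balls are in the tray, and the job was handed in at about 18.7 s of the 64 s allowed.

**Push:** I pushed the disc up the slope with two nearly closed fingers. The carriage slid to its stop and the jaws gave way at about 12 N. I then held the disc at about 15 N uphill for a full second. The highest total force I read was about 16 N, although force is only reported at the end of each move.

**Last checks:**
- **Disc:** it lies about 19.6 mm uphill of the rollers (19 mm nominal), and the rollers have closed behind it.
- **Balls:** all four lie against the tray's low wall, and nothing in the hopper moved over the final second.
- **Steel block:** it is within 0.05 px of where it started.
- **Bystanders:** the glue, tin, tape and spanner show no change. The arm and its shadow partly covered the screwdriver and offcut in the last top view, so I only saw by eye in the side view that they were still in place.

**Order:** the balls rolled out through the mouth as soon as the disc had passed them, so they were in the tray before the final snap and hold. I did not try to hold them back.

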